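# Clamp a spice jar in the cam clamp of a one-handed prep board

### The job

The cap of the glass spice jar is stuck and has to be unscrewed one-handed: set the jar down gently and upright on the wooden preparation board, in the open clamp between the V-shaped jaw and the sprung pad. Then turn the wing knob clockwise over the point of greatest resistance until the cam's roller drops into its notch, so that the clamp stays shut by itself with the jar gripped in the V, and let go. The notch is felt, not seen: stop there, since turned on beyond it the cam lets the jaw open again; leave everything else where it stands.

Things in the scene. Friction and masses are not known exactly. Their poses are not given: they have to be found in the camera images.
- spice_jar: Glass spice jar with dark label and black screw cap, upright: a plain cylinder 41 mm in diameter, 105 mm high (cap: the top 20 mm), about 0.11 kg. Origin at the centre of its underside, z up. Starts on the worktop right of the board, in one of three places it swaps with the salt shaker and the sugar pourer.
- prep_board: Fixed light-wood board, 18 mm thick, with a clamp. Origin on the worktop under the clamp's middle, z up. Along y: knob (axis y -58 mm), sliding jaw with sprung pad, jar's place (y +40), fixed V jaw. Board spans x -95..95, y -110..180 mm; corner guard and steel spikes (26 mm high) at its +y end. Jaws' and pad's tops 53 mm above the worktop; pad 46 mm, V 84 mm wide across x.
- v_seat (a point): Point on the board's upper face (18 mm above the worktop) under the axis of a jar lying in the V; axes as the board's. With the jaw open there are 4 mm of play in y between pad and seated jar: set the jar down about 2 mm on the -y side of this point, within 6 mm across; the pad then pushes it home along +y.
- knob_grip (a point): On the knob's vertical axis at the height to grip, 72 mm above the worktop. Its x axis lies along the wing; grip across its y axis. Wing 52 mm long, 14 mm thick, from 48 to 82 mm above the worktop, on a round skirt of 77 mm diameter that hides the cam. Turning it takes about 0.03 N m while idle and up to about 0.35 N m against the loaded cam.
- knob (a joint): Knob angle (rad), clockwise from above; starts at 0 to 0.08. It sits on a splined shaft, fitted anyhow: the notch lies anywhere from 0.7 to 1.5. First idle, then torque climbs for 0.4 rad (let go there, it springs back); past the crest torque reverses and the cam pulls itself 0.13 rad on into the notch, which holds. 0.12 rad beyond is a lower crest: over that the jaw springs open.
- jaw (a joint): Travel of the sliding jaw (m) towards the V, pushed by the cam through a roller: about 0 when open, the pad meets a seated jar at 4 mm, about 10 mm at the cam's crest, falls to about 8 mm with the roller in the notch; turned on beyond the notch it rises to 9 mm and then goes back to 0.
- jaw_pad: Sprung pressure pad before the sliding jaw, 46 x 8 x 34 mm, rubber faced, on two spring pins. Origin on the board's upper face under the clamp's middle while the jaw is open; y points to the jar, its face at y = +15.6 mm. Presses the jar with about 6 N when the roller is in the notch and 8 N at the crest.
- salt_shaker: Glass salt shaker with domed cap, 44 mm in diameter, 90 mm high; origin at the centre of its underside. Bystander.
- sugar_pourer: White glass sugar pourer with a thin spout tube, 52 mm in diameter, 167 mm high; origin at the centre of its underside. Bystander.
- pepper_mill: Wooden pepper mill, 58 mm in diameter, 170 mm high; origin at the centre of its underside. Bystander at the back.
- honey_jar: Honey jar, 71 mm in diameter, 110 mm high; origin at the centre of its underside. Bystander at the back.
- timer: Round wind-up kitchen timer, 63 mm in diameter, 48 mm high; origin at the centre of its underside. Bystander at the back left.
- teaspoon: Steel teaspoon, 130 mm long, lying flat; origin under its middle. Bystander at the front right.
Mind the look-alikes: they are no part of the job. What is shaped like the spice_jar but green is not meant.

How it is judged:
By the outcome, as a careful person would: the job done as asked, in the order asked, and still so for the second after the job is handed in, with the robot touching nothing.
It also fails if it takes over 67 s, if anything falls off the work surface, if the arm or the gripper's body presses on something with over 40 N, if the wrist force passes 120 N, or if a joint passes its speed limit or range.

### The arm

A 7-joint arm with a two-finger parallel gripper is mounted at the origin on a cart in front of the work surface, level with it; the furniture and walls round the work are solid. World frame = base frame: x ahead of the robot, y to its left, z up, the work surface at z = 0. Lengths are in m, angles in rad, forces in N, time in s.
With the tool pointing down it reaches from about 0.425 to 0.975 m from the base axis. Payload 16.7 kg.
Tool frame: the origin (TCP) lies midway between the tips of the shut fingers; the grasp point (between the pads) lies 19 mm behind it; y points along the fingers, x is the direction in which the jaws open and shut, and the axes are right-handed (so a half turn about y gives the same grasp; the last joint's range is limited). The gripper opens to 85 mm and grips with 20 to 120 N. Pads are 22 mm wide; open, the fingers measure 114 mm over their backs; the gripper's body (76 mm by 85 mm) begins 54 mm behind the grasp point. The pads swing forward as they close: fully open they stand 13 mm farther back than shut.
Start: joints at [0.994, 0.426, 0.074, 1.606, -0.034, 1.111, -0.067], TCP at [0.28, -0.614, 0.231] pointing down, gripper open.
Joint ranges: [-2.85, 2.85], [-0.5, 2.14], [-1.23, 1.37], [0.21, 2.46], [-1.02, 4.16], [0.16, 2.05], [-2.73, 2.73]. Speed limits (rad/s): [1.89, 1.89, 2.39, 2.39, 3.01, 3.01, 3.01].

### API

Orientations are given as a rotation vector (axis times angle).
In Python, from cell import monitor, vision, job gives the robot as it stands.
- The arm moves only by the shell command python3 -m handwheel 'ROWS' [FORCE]. ROWS is JSON, a list of rows, each a list of 3 entries, a list of its own where there are three numbers: the opening, from 0 (shut) to 1 (fully open), then the shift along the tool's x, y, z in units of 50 mm (1.0 is 50 mm), then the turn about the tool's y in units of 6 degrees (1.0 is 6 degrees). A call has 1 to 12 rows; each row is the pose to reach, as a shift and turn from the pose measured when the call began, along the tool's axes at that moment; what a row does not reach only later rows make up. A row lasts 1/10 s, in which the tool goes at most 50 mm and 8.59 degrees, less where a joint would pass 70% of its speed; a pose out of reach is approached as far as the arm can. A call with a gripper value outside its range is refused whole. The fingers move at their own pace and stop on an object; FORCE is the grip in N (left out, the last holds). Time passes only in rows, so rows that repeat a pose let the fingers close. It gives the time, the measured TCP pose, the force and the opening at its end, in the units of the state.
- monitor.get_state(): the state, without advancing time (a new reading comes with each control period).
- vision.camera(name): name is "side" or "top"; returns (picture, depth): 400x640x3 uint8, blue, green, red; 400x640 float32, m along the optical axis (not along the pixel's ray), 0 where there is no reading.
- vision.camera_info(name): a dict with "vertical_fov" (degrees; the focal length in pixels is half the picture's height over the tangent of half this angle, whatever the lens; pixels are square), "cx", "cy" (the principal point, pixels), "xyz" and "rotation" of the camera in the world. Camera axes: x right, y down, z forward; pixel columns grow to the right and rows downward; lengths in m; the calibration is good to about 2 mm. A picture is of the moment at which its call begins. camera_info takes no time and is no camera call.
- job.sign_off(): hands the job in, once; it reports no verdict.
The state is a dict: "clock": time; "joint_positions": joint angles; "joint_vel": joint speeds; "tau": joint torques, N m; "eef_pos": TCP position; "tool_rot": TCP orientation; "force": force on the tool from outside, world axes, zero at the start; "wrist_torque": the same for the moment, N m; "opening": finger opening in m.
Only numpy, scipy, OpenCV 4.12 (cv2) and the standard library are available. Lean on these libraries where they do the work, as an engineer would, in place of code of your own. Each camera call takes 0.05 s, during which the arm holds its last target. There are 200 camera calls.

## Working session

There is one attempt and no reset: what is moved stays moved. The work goes in short steps, Python scripts to look and compute and a shell command to move; the robot and the scene stay as the last step left them, time stands still between calls to the robot, and variables do not carry over. Pictures are saved under pics/ and viewed, about 8 in all and at most 12, crops included, and the job is handed in when it is done.

```bash
mkdir -p pics; ls; cat > h.py <<'E'
import numpy as np, cv2
from cell import monitor, vision, job
from scipy.spatial.transform import Rotation as R
def K(n):
    i=vision.camera_info(n); return i, 200/np.tan(np.radians(i["vertical_fov"])/2)
def rot(i):
    r=np.array(i["rotation"],float); return r if r.shape==(3,3) else R.from_rotvec(r).as_matrix()
def pts(n,d):
    i,f=K(n); v,u=np.mgrid[0:400,0:640]
    c=np.stack([(u-i["cx"])/f*d,(v-i["cy"])/f*d,d],-1)
    return c@rot(i).T+np.array(i["xyz"])
def ray(n,u,v,z):
    i,f=K(n); o=np.array(i["xyz"]); r=rot(i)@np.array([(u-i["cx"])/f,(v-i["cy"])/f,1])
    return o+r*(z-o[2])/r[2]
def tool():
    s=monitor.get_state(); return np.array(s["eef_pos"]),R.from_rotvec(s["tool_rot"]).as_matrix(),s
def to(p):
    e,M,s=tool(); return M.T@(np.array(p)-e)/0.05
E
python3 - <<'E'
from h import *
for n in("side","top"):
    print(n,vision.camera_info(n))
    im,d=vision.camera(n); cv2.imwrite(f"pics/{n}0.png",im); np.save(f"{n}0.npy",d)
e,M,s=tool(); print(s["clock"],e,M.round(3),s["opening"],s["force"])
E
```

```text
pics
side {'vertical_fov': 53.30238377623652, 'cx': 319.14532663912536, 'cy': 199.17896378655092, 'xyz': array([ 0.49077458, -0.81472453,  0.85209179]), 'rotation': array([-2.26461452,  0.11445735, -0.03997299])}
top {'vertical_fov': 53.15929462590793, 'cx': 319.9710179447983, 'cy': 196.7233161933096, 'xyz': array([0.50338203, 0.13334398, 1.07309177]), 'rotation': array([-2.17161496,  2.18974039, -0.05455343])}
0.1 [ 0.2798414  -0.61385365  0.23067084] [[ 0.415 -0.001  0.91 ]
 [-0.91   0.001  0.415]
 [-0.001 -1.    -0.   ]] 0.08550282158705862 [ 0.26799754  0.63979531 -0.77778188]
```

View pics/top0.png

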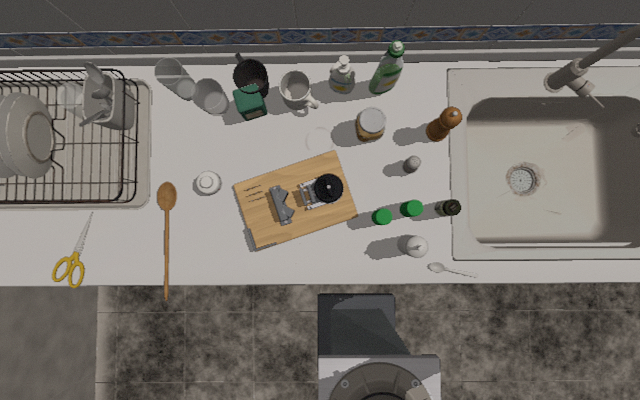

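View pics/side0.png

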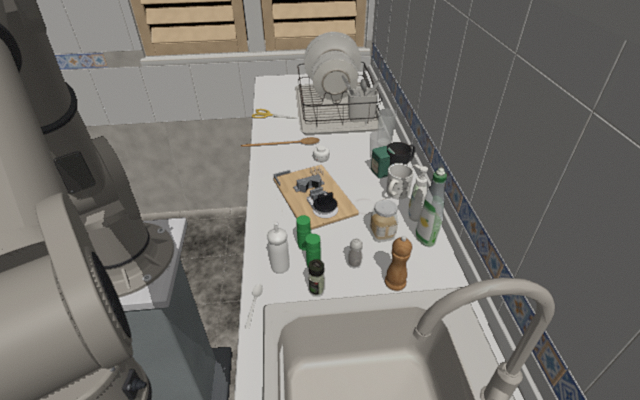

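The top view shows the spice jar (black cap) at about (451,207) with two green look-alikes at (412,208) and (382,216). The pourer is at (415,245) and the salt at (411,164). The board is centred near (295,200), with the knob at (328,188) and the V at (282,203). In the side view the jar is at (316,277).

```bash
python3 - <<'E'
from h import *
im=cv2.imread("pics/top0.png"); d=np.load("top0.npy"); P=pts("top",d)
# board outline: wood colour + height 10..26mm
hsv=cv2.cvtColor(im,cv2.COLOR_BGR2HSV)
roi=np.zeros((400,640),bool); roi[140:260,225:365]=1
m=(roi&(hsv[...,1]>70)&(hsv[...,0]<30)&(hsv[...,2]>90)).astype(np.uint8)
m=cv2.morphologyEx(m,cv2.MORPH_OPEN,np.ones((3,3)))
c=max(cv2.findContours(m,0,1)[0],key=cv2.contourArea)
g=cv2.convexHull(c)[:,0,:]
W=np.array([ray("top",u,v,0.018)[:2] for u,v in g],np.float32)
r=cv2.minAreaRect(W); bp=cv2.boxPoints(r); print("board",r,bp.round(4).tolist())
L=max(r[1])
# long axis dir
e1=bp[1]-bp[0]; e2=bp[2]-bp[1]; a=e1 if np.linalg.norm(e1)>np.linalg.norm(e2) else e2
a=a/np.linalg.norm(a); a=a if a[1]>0 else -a   # board +y
x=np.array([a[1],-a[0]]); c0=np.array(r[0])-0.035*a
print("board y",a,"x",x,"origin",c0,"yaw",np.degrees(np.arctan2(x[1],x[0])))
print("seat",c0+0.04*a,"set",c0+.038*a,"knob",c0-.058*a)
# knob skirt: dark pixels
k=((im.max(2)<60)&roi).astype(np.uint8); k[:, :305]=0
kc=max(cv2.findContours(k,0,1)[0],key=cv2.contourArea); (u,v),rr=cv2.minEnclosingCircle(kc); print("knob px",u,v,rr,ray("top",u,v,0.05))
print("knob/clamp heights", np.percentile(P[180:197,318:340,2],[5,50,95]))
# standing things by depth
for n,(u,v,w) in dict(jar=(451,207,11),salt=(411,164,11),pour=(415,245,14),g1=(412,208,11),g2=(382,216,11)).items():
    Q=P[v-w:v+w,u-w:u+w].reshape(-1,3); q=Q[(Q[:,2]>.02)&(Q[:,2]<.3)]; zt=np.percentile(q[:,2],95)
    t=q[q[:,2]>zt-.012]; print(n,zt.round(3),(t.min(0)+t.max(0))[:2]/2,np.ptp(t,axis=0)[:2])
big=cv2.resize(im[140:265,225:375],None,fx=5,fy=5,interpolation=cv2.INTER_CUBIC)
big=cv2.resize(big,(720,600)); cv2.imwrite("pics/c1.png",big)
E
```

```text
board ((0.564241349697113, 0.21541690826416016), (0.18768344819545746, 0.28813108801841736), 18.497602462768555) [[0.429500013589859, 0.322299987077713], [0.5210000276565552, 0.04899999871850014], [0.6988999843597412, 0.10859999805688858], [0.6075000166893005, 0.38179999589920044]]
board y [-0.31726494  0.94833696] x [0.94833696 0.31726494] origin [0.57534562 0.18222512] yaw 18.497597
seat [0.56265503 0.22015859] set [0.56328955 0.21826192] knob [0.59374699 0.12722157]
knob px 327.0794677734375 188.94039916992188 15.717283248901367 [0.59033674 0.13043331 0.05      ]
knob/clamp heights [0.04610047 0.05024981 0.08332137]
jar 0.108 [ 0.5394478 -0.1704712] [0.03891901 0.03877127]
salt 0.09 [ 0.65431496 -0.08435323] [0.03324377 0.03028269]
pour 0.148 [ 0.44590515 -0.07668643] [0.03229318 0.02797566]
g1 0.109 [ 0.54010639 -0.07910547] [0.03892909 0.03874531]
g2 0.108 [ 0.51899501 -0.00392078] [0.03879476 0.03865298]
```

View pics/c1.png

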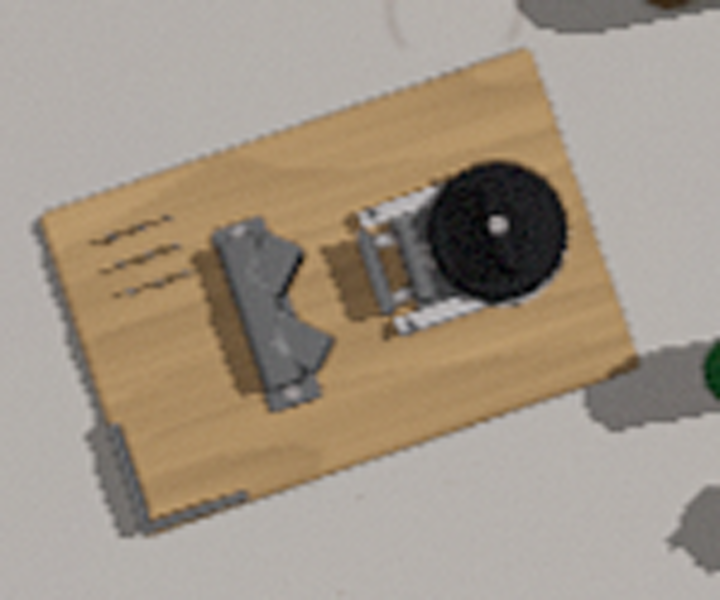

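```bash
cat >> h.py <<'E'
A=np.array([-0.31726494,0.94833696]); X=np.array([A[1],-A[0]]); C0=np.array([0.57534562,0.18222512])
def inb(p): q=p[...,:2]-C0; return np.stack([q@X,q@A],-1)
E
python3 - <<'E'
from h import *
d=np.load("top0.npy"); P=pts("top",d); B=inb(P); z=P[...,2]
near=(np.abs(B[...,0])<.09)&(B[...,1]>-.105)&(B[...,1]<.17)&(d>0)
print("board z",np.median(z[near&(np.abs(B[...,0])>.06)]))
w=near&(z>.068)&(z<.1)&(B[...,1]<0); Q=B[w]; r=cv2.minAreaRect(Q.astype(np.float32)); print("wing(board frame)",len(Q),r, "top z",np.median(z[w]))
s=near&(z>.044)&(z<.06)&(B[...,1]<-.0); 
sk=near&(z>.04)&(B[...,1]<-.02); print("skirt",cv2.minEnclosingCircle(B[sk].astype(np.float32)))
print("x pts",cv2.boxPoints(r).round(4).tolist())
t=near&(z>.047)&(z<.062)
for lo,hi in((-.01,.03),(.03,.12)):
    q=B[t&(B[...,1]>lo)&(B[...,1]<hi)]; print(lo,len(q),q.min(0),q.max(0))
# V notch profile
q=B[t&(B[...,1]>.03)]
for x in np.arange(-.045,.046,.006):
    k=q[np.abs(q[:,0]-x)<.003]; print(round(x,3),k[:,1].min().round(4) if len(k) else None,end=" | ")
q=B[t&(B[...,1]<.03)&(B[...,1]>-.01)]
print()
for x in np.arange(-.03,.031,.006):
    k=q[np.abs(q[:,0]-x)<.003]; print(round(x,3),k[:,1].max().round(4) if len(k) else None,end=" | ")
print("\nto above jar",to([.5394,-.1705,.20]),"from yaw turn -14")
E
```

```text
board z 0.01858401769151219
wing(board frame) 112 ((0.0008240304887294769, -0.05688744783401489), (0.013906816951930523, 0.05050824210047722), 87.57084655761719) top z 0.08173684119874286
skirt ((0.0011610607616603374, -0.056571900844573975), 0.039101433008909225)
x pts [[-0.024700000882148743, -0.06279999762773514], [0.025800000876188278, -0.0649000033736229], [0.026399999856948853, -0.050999999046325684], [-0.02410000003874302, -0.048900000751018524]]
-0.01 94 [-0.02142378 -0.00997252] [0.0239508  0.01630562]
0.03 385 [-0.04091313  0.04618129] [0.04267068 0.08697052]
-0.045 None | -0.039 0.0585 | -0.033 0.0536 | -0.027 0.0462 | -0.021 0.0479 | -0.015 0.0519 | -0.009 0.0596 | -0.003 0.0641 | 0.003 0.0654 | 0.009 0.0615 | 0.015 0.0566 | 0.021 0.0492 | 0.027 0.0474 | 0.033 0.0491 | 0.039 0.0573 | 0.045 0.0694 | 
-0.03 None | -0.024 0.0098 | -0.018 0.0163 | -0.012 0.0153 | -0.006 0.0162 | -0.0 0.016 | 0.006 0.0159 | 0.012 0.0151 | 0.018 0.016 | 0.024 0.0134 | 0.03 None | 
to above jar [-5.91426125  0.61981114  8.4015999 ] from yaw turn -14
```

```bash
sed -i 's/^def inb/C0=C0+.001*X+.0009*A\ndef inb/' h.py
python3 -m handwheel '[[1,[-0.5,0.1,0.8],-1.2],[1,[-1,0.1,1.5],-2.4],[1,[-1.5,0.2,2.2],-3.6],[1,[-2.1,0.2,3],-4.8],[1,[-2.7,0.3,3.8],-6],[1,[-3.2,0.3,4.6],-7.2],[1,[-3.8,0.4,5.4],-8.4],[1,[-4.4,0.5,6.2],-9.6],[1,[-4.9,0.5,7],-10.8],[1,[-5.5,0.6,7.8],-12.4],[1,[-5.9,0.6,8.4],-14],[1,[-5.9,0.6,8.4],-14]]'
python3 - <<'E'
from h import *
e,M,s=tool(); print(s["clock"],e,M.round(3),s["joint_positions"])
print(to([.5394,-.1705,.058]), "yaw",np.degrees(np.arctan2(M[1,0],M[0,0])))
E
```

```text
clock: 1.3
eef_pos: [0.5419, -0.1656, 0.2008]
tool_rot: [-1.552, -0.264, 0.263]
force: [-0.2, -0.3, -0.1]
opening: 0.0854
1.3 [ 0.54187673 -0.16556074  0.20084446] [[ 0.944  0.    -0.33 ]
 [ 0.33   0.003  0.944]
 [ 0.001 -1.     0.003]] [ 0.52501367  0.3099069  -0.41051607  1.86239816  0.14155045  0.99840565
  0.39094877]
[-0.0828269   2.85655493 -0.08521534] yaw 19.24825394502371
```

```bash

python3 -m handwheel '[[1,[-0.08,0.5,-0.09],0.1],[1,[-0.08,1,-0.09],0.1],[1,[-0.08,1.4,-0.09],0.1],[1,[-0.08,1.8,-0.09],0.1],[1,[-0.08,2.2,-0.09],0.1],[1,[-0.08,2.6,-0.09],0.1],[1,[-0.08,2.8,-0.09],0.1],[1,[-0.08,2.97,-0.09],0.1],[1,[-0.08,2.97,-0.09],0.1],[1,[-0.08,2.97,-0.09],0.1]]' 30
python3 - <<'E'
from h import *
e,M,s=tool(); print(e,to([.5394,-.1705,.052]),s["force"])
for n in("side","top"):
    im,d=vision.camera(n); cv2.imwrite(f"pics/{n}1.png",im)
c=cv2.resize(im[120:280,340:520],(675,600)); cv2.imwrite("pics/c2.png",c)
E
```

```text
clock: 2.3
eef_pos: [0.5399, -0.1707, 0.0528]
tool_rot: [-1.553, -0.256, 0.254]
force: [-0.0, 0.3, 0.3]
opening: 0.0854
[ 0.53991115 -0.17067638  0.05279896] [-0.00858417  0.01598313  0.00656827] [-0.00173453  0.28737008  0.2997496 ]
```

View pics/side1.png

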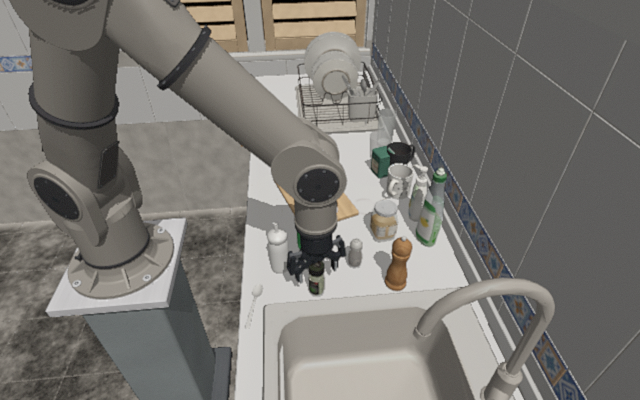

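The fingers straddle the spice jar at about (316,270), and the neighbours are clear. I'm closing and lifting.

```bash

python3 -m handwheel '[[0.3,[0,0,0],0],[0.3,[0,0,0],0],[0.3,[0,0,0],0],[0.3,[0,0,0],0],[0.3,[0,0,0],0],[0.3,[0,0,0],0],[0.3,[0,0,0],0],[0.3,[0,0,0],0],[0.3,[0,0,0],0],[0.3,[0,0,0],0]]' 30
python3 -m handwheel '[[0.3,[0,-0.3,0],0],[0.3,[0,-0.6,0],0],[0.3,[0,-0.9,0],0],[0.3,[0,-1.3,0],0],[0.3,[0,-1.7,0],0],[0.3,[0,-2.1,0],0],[0.3,[0,-2.5,0],0],[0.3,[0,-2.9,0],0],[0.3,[0,-3.2,0],0],[0.3,[0,-3.2,0],0],[0.3,[0,-3.2,0],0]]' 30
python3 - <<'E'
from h import *
e,M,s=tool(); p=C0+.038*A; print(p,e,to([*p,.212]),"yaw",np.degrees(np.arctan2(M[1,0],M[0,0])),s["opening"],s["force"])
E
```

```text
clock: 3.4
eef_pos: [0.5402, -0.1709, 0.0534]
tool_rot: [-1.553, -0.257, 0.254]
force: [-1.4, -0.6, 5.8]
opening: 0.0401
clock: 4.5
eef_pos: [0.5398, -0.1714, 0.2135]
tool_rot: [-1.554, -0.257, 0.253]
force: [0.2, -0.2, -0.8]
opening: 0.0405
[0.56395235 0.21943269] [ 0.53982811 -0.17135646  0.21348086] [2.95437636 0.04853834 7.25185763] yaw 18.633652907399497 0.04047162813809251 [ 0.23847889 -0.16497802 -0.77401465]
```

```bash

python3 -m handwheel '[[0.3,[0.2,0,0.5],0],[0.3,[0.5,0,1.1],0],[0.3,[0.7,0,1.8],0],[0.3,[1,0,2.5],0],[0.3,[1.3,0,3.2],0],[0.3,[1.6,0,4],0],[0.3,[1.9,0,4.8],0],[0.3,[2.3,0,5.6],0],[0.3,[2.6,0,6.3],0],[0.3,[2.8,0,6.9],0],[0.3,[2.95,0.05,7.25],0],[0.3,[2.95,0.05,7.25],0]]' 30
python3 - <<'E'
from h import *
for n in("top","side"):
    im,d=vision.camera(n); cv2.imwrite(f"pics/{n}2.png",im); np.save(f"{n}2.npy",d)
e,M,s=tool(); p=C0+.038*A; print(e,to([*p,.12]),"yaw",np.degrees(np.arctan2(M[1,0],M[0,0])),s["opening"],s["force"])
B=M[:,1]; print("tilt",B)
E
```

```text
clock: 5.7
eef_pos: [0.5625, 0.2225, 0.2105]
tool_rot: [-1.552, -0.259, 0.258]
force: [-0.5, 0.4, -1.3]
opening: 0.0402
[0.5632294  0.21911222 0.21076862] [ 1.46633476e-02  1.81538159e+00 -1.43765269e-03] yaw 18.68074428599656 0.04002514998530667 [ 0.26258343 -0.3476433  -0.51570908]
tilt [ 5.92804190e-05  1.69370836e-03 -9.99998564e-01]
```

View pics/side2.png

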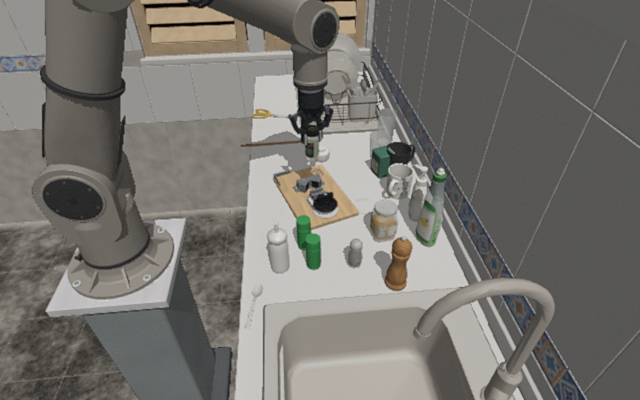

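The jar hangs upright over the clamp at about (312,145). I'm descending to roughly 7 mm above the board.

```bash

python3 -m handwheel '[[0.3,[0,0.4,0],0],[0.3,[0,0.8,0],0],[0.3,[0,1.2,0],0],[0.3,[0,1.6,0],0],[0.3,[0,1.9,0],0],[0.3,[0.01,2.2,0],0],[0.3,[0.01,2.4,0],0],[0.3,[0.01,2.55,0],0],[0.3,[0.01,2.65,0],0],[0.3,[0.01,2.65,0],0],[0.3,[0.01,2.65,0],0]]' 30
python3 - <<'E'
from h import *
im,d=vision.camera("top"); cv2.imwrite("pics/top3.png",im); np.save("top3.npy",d)
im,d=vision.camera("side"); cv2.imwrite("pics/side3.png",im); cv2.imwrite("pics/c3.png",cv2.resize(im[110:230,245:385],(700,600),interpolation=cv2.INTER_CUBIC))
P=pts("side",d)
e,M,s=tool(); p=C0+.038*A; print(s["clock"],e,to([*p,.0714]),"inboard",inb(e),s["opening"],s["force"])
E
```

```text
clock: 6.9
eef_pos: [0.5639, 0.2196, 0.0787]
tool_rot: [-1.554, -0.257, 0.255]
force: [-0.5, 0.3, -0.3]
opening: 0.0404
7.0 [0.5640308  0.21966512 0.07885662] [-0.00320118  0.14912146 -0.00413431] inboard [0.00014814 0.03819553] 0.040217607630532386 [-0.22975642  0.36778516 -0.94206131]
```

View pics/c3.png

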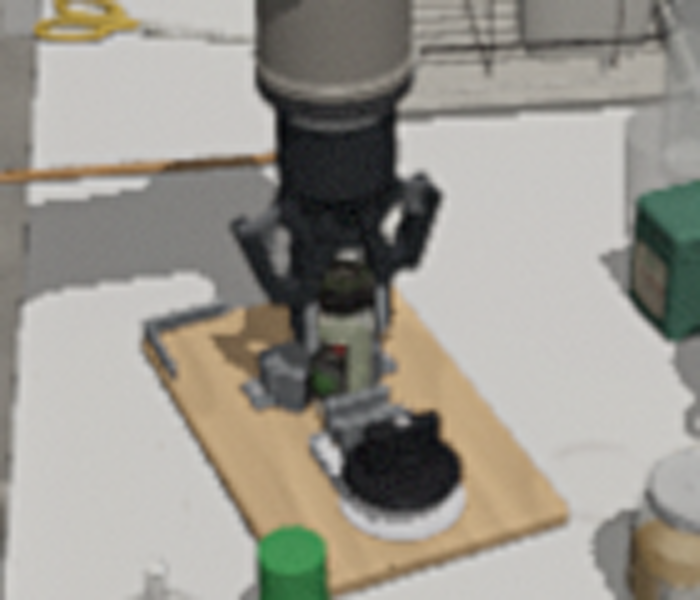

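The jar at about (345,340) in the crop sits between the pad and the V, with no lateral force. I'm lowering it slowly until contact.

```bash

python3 -m handwheel '[[0.3,[0,0.03,0],0],[0.3,[0,0.05,0],0],[0.3,[0,0.07,0],0],[0.3,[0,0.09,0],0],[0.3,[0,0.11,0],0],[0.3,[0,0.13,0],0],[0.3,[0,0.14,0],0],[0.3,[0,0.14,0],0]]' 30; 
python3 - <<'E'
from h import *
e,M,s=tool(); print(e,inb(e),s["force"])
E
```

```text
clock: 7.8
eef_pos: [0.564, 0.2196, 0.0717]
tool_rot: [-1.554, -0.257, 0.255]
force: [0.7, 0.4, -0.9]
opening: 0.0401
[0.56396727 0.21963963 0.07173317] [7.98065511e-05 3.81915162e-02] [ 0.68715319  0.43474284 -0.86267227]
```

```bash

python3 -m handwheel '[[0.3,[0,0.01,0],0],[0.3,[0,0.02,0],0],[0.3,[0,0.02,0],0]]' 30
python3 -m handwheel '[[0.3,[0,0.01,0],0],[0.3,[0,0.02,0],0],[0.3,[0,0.02,0],0]]' 30
```

```text
clock: 8.1
eef_pos: [0.5641, 0.2198, 0.0714]
tool_rot: [-1.554, -0.257, 0.255]
force: [-3.5, -2.1, 10.6]
opening: 0.0402
clock: 8.4
eef_pos: [0.5641, 0.2199, 0.0713]
tool_rot: [-1.554, -0.257, 0.254]
force: [-6.2, -2.8, 16.5]
opening: 0.04
```

```bash

python3 -m handwheel '[[0.3,[0,-0.02,0],0],[0.3,[0,-0.02,0],0],[0.6,[0,-0.02,0],0],[0.75,[0,-0.02,0],0],[0.9,[0,-0.02,0],0],[1,[0,-0.02,0],0],[1,[0,-0.02,0],0],[1,[0,-0.02,0],0],[1,[0,-0.02,0],0]]' 30
python3 -m handwheel '[[1,[0,-0.2,0],0],[1,[0,-0.6,0],0],[1,[0,-1,0],0],[1,[0,-1.4,0],0],[1,[0,-1.8,0],0],[1,[0,-2.2,0],0],[1,[0,-2.2,0],0],[1,[0,-2.2,0],0]]' 30
python3 - <<'E'
from h import *
e,M,s=tool(); k=C0-.058*A; print(e,to([*k,.16]),"yaw",np.degrees(np.arctan2(M[1,0],M[0,0])),np.round(s["joint_positions"],2),s["opening"])
E
```

```text
clock: 9.3
eef_pos: [0.5641, 0.2198, 0.0723]
tool_rot: [-1.554, -0.257, 0.254]
force: [0.0, -0.1, 0.8]
opening: 0.0854
clock: 10.1
eef_pos: [0.5641, 0.2197, 0.183]
tool_rot: [-1.554, -0.258, 0.254]
force: [-0.5, -1.0, -0.3]
opening: 0.0855
[0.56406336 0.21970142 0.18298199] [-0.01126891  0.45806141 -1.92473959] yaw 18.678100986110092 [-0.04  0.41 -0.56  1.79  0.25  1.01 -0.37] 0.08551756885103103
```

```bash

python3 -m handwheel '[[1,[0,0,-0.2],-1.3],[1,[0,0,-0.4],-2.6],[1,[0,0,-0.6],-3.9],[1,[0,0,-0.8],-5.2],[1,[0,0,-1],-6.5],[1,[0,0,-1.2],-7.8],[1,[0,0,-1.4],-9.1],[1,[0,0,-1.6],-10.4],[1,[0,0.1,-1.8],-11.7],[1,[0,0.2,-1.92],-13],[1,[-0.01,0.2,-1.92],-14.3],[0.7,[-0.01,0.2,-1.92],-14.6]]' 30
python3 -m handwheel '[[0.7,[0,0,0],0],[0.7,[0,0,0],0]]'
python3 - <<'E'
from h import *
e,M,s=tool(); k=C0-.058*A; print(e,to([*k,.056]),"yaw",np.degrees(np.arctan2(M[1,0],M[0,0])),np.round(s["joint_positions"],2),s["opening"],s["wrist_torque"])
im,d=vision.camera("top"); cv2.imwrite("pics/top4.png",im)
P=pts("top",d);q=P[(P[...,2]>.11)&(P[...,2]<.14)]; b=inb(q); k=(np.abs(b[:,0])<.04)&(b[:,1]>.01)&(b[:,1]<.08)
b=b[k]; print("jar",len(b),b.min(0),b.max(0)) if len(b) else print("hidden")
cv2.imwrite("pics/c4.png",cv2.resize(im[130:260,230:370],(646,600),interpolation=cv2.INTER_CUBIC))
im,d=vision.camera("side"); cv2.imwrite("pics/side4.png",im)
P=pts("side",d);q=P[(P[...,2]>.07)&(P[...,2]<.125)]; b=inb(q); k=(np.abs(b[:,0])<.04)&(b[:,1]>.01)&(b[:,1]<.07); print("jar side",k.sum(),b[k].min(0),b[k].max(0), q[k][:,2].max())
E
```

```text
clock: 11.3
eef_pos: [0.5939, 0.1282, 0.1719]
tool_rot: [-1.059, -1.419, 1.416]
force: [-0.1, -0.2, 0.2]
opening: 0.0733
clock: 11.5
eef_pos: [0.5937, 0.1282, 0.1717]
tool_rot: [-1.06, -1.417, 1.414]
force: [-0.1, 0.0, 0.3]
opening: 0.0594
[0.59365645 0.12823346 0.17165128] [-0.0051884   2.31303287 -0.01329044] yaw 106.29606313671162 [ 0.33  0.51 -0.85  1.78  0.43  1.05  1.17] 0.05940412122048521 [-0.00417318 -0.01149155  0.00924661]
jar 230 [-0.0197878   0.01802229] [0.01964025 0.05756151]
jar side 236 [-0.02269639  0.01404375] [0.01840857 0.05577191] 0.12426643393772019
```

View pics/c4.png

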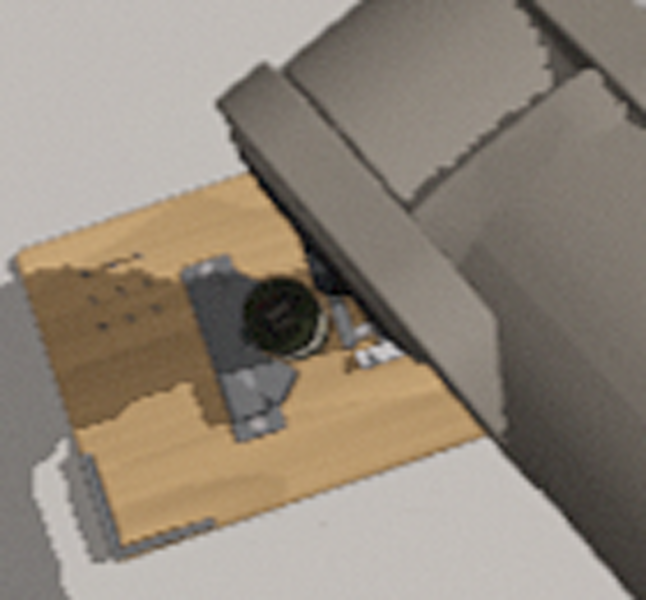

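The jar stands upright in the V at about (283,315) in the crop; depth puts it at board (0, +38) mm with its top at 0.124 m. Next I descend on the knob.

```bash

python3 -m handwheel '[[0.7,[0,0.4,-0.01],0],[0.7,[0,0.8,-0.01],0],[0.7,[0,1.2,-0.01],0],[0.7,[0,1.5,-0.01],0],[0.7,[0,1.8,-0.01],0],[0.7,[0,2,-0.01],0],[0.7,[0,2.15,-0.01],0],[0.7,[0,2.25,-0.01],0],[0.7,[0,2.31,-0.01],0],[0.7,[0,2.31,-0.01],0],[0.7,[0,2.31,-0.01],0]]' 40
python3 -m handwheel '[[0.1,[0,0,0],0],[0.1,[0,0,0],0],[0.1,[0,0,0],0],[0.1,[0,0,0],0],[0.1,[0,0,0],0],[0.1,[0,0,0],0],[0.1,[0,0,0],0],[0.1,[0,0,0],0],[0.1,[0,0,0],0]]' 70
python3 - <<'E'
from h import *
e,M,s=tool(); print(s["clock"],e,"yaw",np.degrees(np.arctan2(M[1,0],M[0,0])),s["opening"],s["wrist_torque"],s["force"])
E
```

```text
clock: 12.7
eef_pos: [0.5946, 0.1287, 0.0568]
tool_rot: [-1.06, -1.418, 1.414]
force: [-0.4, 0.2, 0.1]
opening: 0.06
clock: 13.6
eef_pos: [0.595, 0.128, 0.0572]
tool_rot: [-1.062, -1.418, 1.414]
force: [-1.0, -5.0, 6.9]
opening: 0.0129
13.6 [0.59500668 0.12800025 0.05724189] yaw 106.30853826454334 0.012945402796003931 [-0.87978264  0.17121318  0.03474202] [-1.01965633 -4.99721693  6.93444852]
```

```bash
cat > s.py <<'E'
from h import *
e,M,s=tool(); y=np.degrees(np.arctan2(M[1,0],M[0,0])); print("t%.1f"%s["clock"],"knob~%.3f"%(np.radians(106.3-y)+.04),"tz %.3f"%s["wrist_torque"][2],"F",np.round(s["force"],1),"off mm",(1e3*(inb(e)-[0,-.058])).round(1),"z%.4f"%e[2],"op%.4f"%s["opening"])
E
python3 -m handwheel '[[0.1,[0,0,0],0.25],[0.1,[0,0,0],0.5],[0.1,[0,0,0],0.75],[0.1,[0,0,0],1],[0.1,[0,0,0],1]]' 70 >/dev/null; python3 s.py
python3 -m handwheel '[[0.1,[0,0,0],0.25],[0.1,[0,0,0],0.5],[0.1,[0,0,0],0.75],[0.1,[0,0,0],1],[0.1,[0,0,0],1]]' 70 >/dev/null; python3 s.py
python3 -m handwheel '[[0.1,[0,0,0],0.25],[0.1,[0,0,0],0.5],[0.1,[0,0,0],0.75],[0.1,[0,0,0],1],[0.1,[0,0,0],1]]' 70 >/dev/null; python3 s.py
```

```text
t14.1 knob~0.146 tz -0.032 F [-1.1 -3.2  2.1] off mm [ 0.4 -0.7] z0.0573 op0.0128
t14.6 knob~0.252 tz -0.049 F [-0.1 -3.4  2.4] off mm [ 0.4 -0.9] z0.0573 op0.0125
t15.1 knob~0.359 tz 0.108 F [-0.2 -5.1  2.1] off mm [ 0.3 -1. ] z0.0573 op0.0129
```

```bash

python3 -m handwheel '[[0.1,[0,0,0],0.25],[0.1,[0,0,0],0.5],[0.1,[0,0,0],0.5]]' 70 >/dev/null; python3 s.py
python3 -m handwheel '[[0.1,[0,0,0],0.25],[0.1,[0,0,0],0.5],[0.1,[0,0,0],0.5]]' 70 >/dev/null; python3 s.py
```

```text
t15.4 knob~0.413 tz 0.036 F [-1.2 -4.7  2.3] off mm [ 0.3 -1.1] z0.0573 op0.0128
t15.7 knob~0.468 tz 0.123 F [-0.2 -4.4  2.9] off mm [ 0.3 -1.2] z0.0573 op0.0124
```

```bash

python3 -m handwheel '[[0.1,[0,0,0],0.25],[0.1,[0,0,0],0.5],[0.1,[0,0,0],0.5]]' 70 >/dev/null; python3 s.py
python3 -m handwheel '[[0.1,[0,0,0],0.25],[0.1,[0,0,0],0.5],[0.1,[0,0,0],0.5]]' 70 >/dev/null; python3 s.py
```

```text
t16.0 knob~0.523 tz 0.084 F [-1.7 -5.1  2. ] off mm [ 0.2 -1.3] z0.0572 op0.0125
t16.3 knob~0.579 tz 0.224 F [-0.5 -5.7  3. ] off mm [ 0.2 -1.4] z0.0573 op0.0126
```

```bash

python3 -m handwheel '[[0.1,[0,0,0],0.25],[0.1,[0,0,0],0.5],[0.1,[0,0,0],0.5]]' 70 >/dev/null; python3 s.py
```

```text
t16.6 knob~0.634 tz 0.216 F [-2.  -6.2  3.6] off mm [ 0.1 -1.5] z0.0573 op0.0127
```

```bash

python3 -m handwheel '[[0.1,[0,0,0],0.25],[0.1,[0,0,0],0.5],[0.1,[0,0,0],0.5]]' 70 >/dev/null; python3 s.py
```

```text
t16.9 knob~0.689 tz 0.266 F [-1.6 -5.1  3.5] off mm [ 0.  -1.5] z0.0573 op0.0125
```

```bash

python3 -m handwheel '[[0.1,[0,0,0],0.25],[0.1,[0,0,0],0.5],[0.1,[0,0,0],0.5]]' 70 >/dev/null; python3 s.py
```

```text
t17.2 knob~0.745 tz 0.285 F [-1.6 -5.1  2.7] off mm [-0.  -1.6] z0.0572 op0.0129
```

```bash

python3 -m handwheel '[[0.1,[0,0,0],0.25],[0.1,[0,0,0],0.5],[0.1,[0,0,0],0.5]]' 70 >/dev/null; python3 s.py
```

```text
t17.5 knob~0.800 tz 0.219 F [-1.4 -4.9  2.5] off mm [-0.1 -1.7] z0.0573 op0.0127
```

```bash

python3 -m handwheel '[[0.1,[0,0,0],0.2],[0.1,[0,0,0],0.4],[0.1,[0,0,0],0.4]]' 70 >/dev/null; python3 s.py
```

```text
t17.8 knob~0.845 tz 0.038 F [-1.1 -5.2  3.2] off mm [-0.  -1.7] z0.0573 op0.0127
```

```bash

python3 -m handwheel '[[0.1,[0,0,0],0.15],[0.1,[0,0,0],0.3],[0.1,[0,0,0],0.3]]' 70 >/dev/null; python3 s.py
```

```text
t18.1 knob~0.879 tz -0.126 F [-0.3 -5.4  3.7] off mm [-0.  -1.8] z0.0573 op0.0125
```

```bash

python3 -m handwheel '[[0.1,[0,0,0],0.15],[0.1,[0,0,0],0.3],[0.1,[0,0,0],0.3]]' 70 >/dev/null; python3 s.py
```

```text
t18.4 knob~0.913 tz -0.251 F [ 0.  -5.2  3.2] off mm [-0.1 -1.8] z0.0573 op0.0125
```

```bash

python3 -m handwheel '[[0.1,[0,0,0],0.15],[0.1,[0,0,0],0.3],[0.1,[0,0,0],0.3]]' 70 >/dev/null; python3 s.py
```

```text
t18.7 knob~0.946 tz -0.195 F [-0.5 -3.7  3.2] off mm [-0.1 -1.8] z0.0573 op0.0126
```

```bash

python3 -m handwheel '[[0.1,[0,0,0],0.1],[0.1,[0,0,0],0.2],[0.1,[0,0,0],0.2]]' 70 >/dev/null; python3 s.py
```

```text
t19.0 knob~0.969 tz -0.016 F [-1.6 -5.6  3.4] off mm [-0.2 -1.8] z0.0572 op0.0128
```

```bash

python3 -m handwheel '[[0.3,[0,0,0],0],[0.4,[0,0,0],0],[0.5,[0,0,0],0],[0.6,[0,0,0],0],[0.6,[0,0,0],0],[0.6,[0,0,0],0]]' 30; python3 s.py
python3 -m handwheel '[[0.6,[0,-0.1,0],0],[0.6,[0,-0.4,0],0],[0.6,[0,-0.8,0],0],[0.6,[0,-1.2,0],0],[0.6,[0,-1.8,0],0],[0.6,[0,-2.4,0],0],[0.6,[0,-3,0],0],[0.6,[0,-3,0],0]]' 30
python3 - <<'E'
from h import *
e,M,s=tool(); print("to side",to([.45,-.10,.30]))
E
```

```text
clock: 19.6
eef_pos: [0.5948, 0.1267, 0.0573]
tool_rot: [-1.45, -0.724, 0.722]
force: [0.8, 0.3, 1.0]
opening: 0.0514
t19.6 knob~0.969 tz 0.003 F [0.8 0.3 1. ] off mm [-0.1 -1.8] z0.0573 op0.0514
clock: 20.4
eef_pos: [0.5963, 0.1278, 0.2127]
tool_rot: [-1.452, -0.729, 0.717]
force: [0.0, -0.4, -0.9]
opening: 0.0513
to side [-5.39189615 -1.76933646 -0.41068465]
```

```bash

python3 -m handwheel '[[0.6,[0,-0.7,0],0],[0.6,[-0.4,-1.2,0],0],[0.6,[-1,-1.7,-0.1],0],[0.6,[-1.7,-1.75,-0.1],0],[0.6,[-2.4,-1.75,-0.2],0],[0.6,[-3.1,-1.75,-0.2],0],[0.6,[-3.8,-1.75,-0.3],0],[0.6,[-4.5,-1.75,-0.3],0],[0.6,[-5,-1.75,-0.4],0],[0.6,[-5.4,-1.75,-0.4],0],[0.6,[-5.4,-1.75,-0.4],0]]' 30
python3 - <<'E'
from h import *
im,d=vision.camera("top"); cv2.imwrite("pics/top5.png",im); cv2.imwrite("pics/c5.png",cv2.resize(im[130:260,230:370],(646,600),interpolation=cv2.INTER_CUBIC))
P=pts("top",d);B=inb(P);z=P[...,2]
def sel(zl,zh,yl,yh): return B[(z>zl)&(z<zh)&(np.abs(B[...,0])<.045)&(B[...,1]>yl)&(B[...,1]<yh)]
j=sel(.11,.14,.0,.08); print("jar",(j.min(0)+j.max(0))/2)
w=sel(.068,.1,-.105,-.01); print("wing",cv2.minAreaRect(w.astype(np.float32)))
p=sel(.047,.062,-.012,.022); 
for x in(-.018,-.006,.006,.018):
    k=p[np.abs(p[:,0]-x)<.004]; print(x,k[:,1].max() if len(k) else None)
im,d=vision.camera("side"); cv2.imwrite("pics/side5.png",im)
E
```

```text
clock: 21.5
eef_pos: [0.4479, -0.102, 0.2996]
tool_rot: [-1.453, -0.727, 0.715]
force: [-0.3, 0.3, 0.5]
opening: 0.0512
jar [8.43889625e-05 3.99567376e-02]
wing ((-0.00046871043741703033, -0.05707800015807152), (0.013878904283046722, 0.04992004483938217), 35.39508056640625)
-0.018 0.019365771486849936
-0.006 0.01925196191449687
0.006 0.01926540513079794
0.018 0.019150320397389065
```

View pics/c5.png

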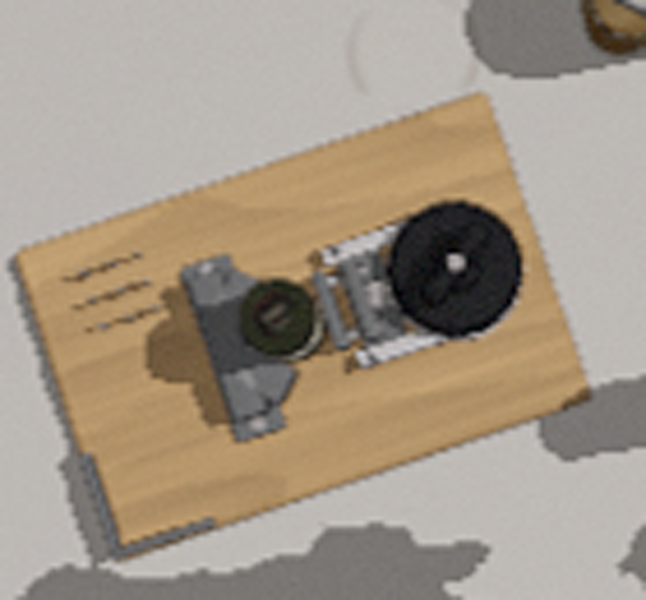

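View pics/side5.png

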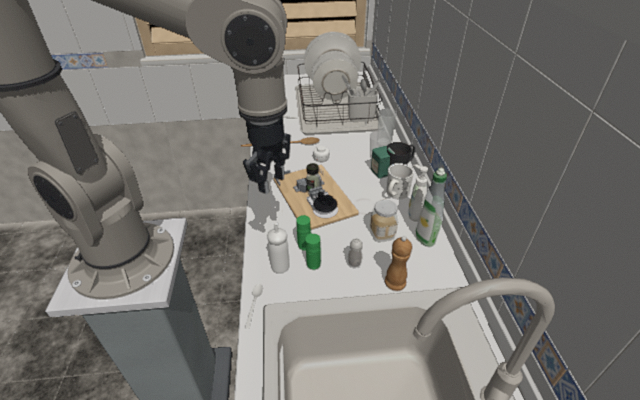

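The wing stayed at about 0.95 rad after release. The jar is at board (0, +40.0) mm in the V, the pad is against it, and the bystanders stand where they were. I'm handing it in.

```bash
python3 -c "
from cell import job; print(job.sign_off())"
```

```text
the job is handed in; nothing more can be done
None
```

The spice jar is clamped in the V on the board, the clamp is holding by itself, and I handed the job in at about 21.6 s of the 67 s allowed.

- **Jar:** I set it down upright about 2 mm short of the seat, on the knob side. The vertical contact force peaked at about 16 N before release.
- **Knob:** Turning it clockwise, torque climbed to about 0.29 N m and reversed to about −0.25 N m past the crest. It came back to about zero at 0.97 rad, which I took as the notch, and I let go there.
- **Last checks with the arm clear:**
  - The wing stayed at about 0.95 rad after release.
  - The jar is upright at board (0.1, 40.0) mm, so it is seated in the V.
  - The pad face has moved forward about 3 to 4 mm and rests against the jar.
  - The bystanders and the green look-alikes looked unmoved in the side picture, judged by eye only.

No check failed. The torque readings were noisy by about ±0.05 N m. While turning, the tool also drifted 1.8 mm sideways with about 5 N of side force, which went away on release.

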